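# Reset the cam-chain tensioners in order and log them

### The arm

A 7-joint arm with a two-finger parallel gripper is mounted at the origin on the work surface. World frame = base frame: x ahead of the robot, y to its left, z up, the work surface at z = 0. Lengths are in m, angles in rad, forces in N, time in s.
With the tool pointing down it reaches from about 0.425 to 0.8 m from the base axis. Payload 8.3 kg.
Tool frame: the origin (TCP) lies between the finger pads; the fingertips stand 19 mm ahead of it and the grasp point (between the pads) is the TCP (robot.nose_length is the distance from the TCP to the fingertips, in m); z points along the fingers, y is the line along which they close (so a half turn about z gives the same grasp; the last joint's range is limited). The gripper opens to 85 mm and grips with 20 to 120 N. Pads are 22 mm wide; open, the fingers measure 114 mm over their backs; the gripper's body (76 mm by 85 mm) begins 54 mm behind the grasp point. The pads swing forward as they close: fully open they stand 13 mm farther back than shut.
Start: joints at [1.271, 0.383, 0.016, 1.37, -0.006, 1.388, -0.046], TCP at [0.147, -0.608, 0.25] pointing down, gripper open.
Joint ranges: [-2.95, 2.95], [-0.25, 2.06], [-1.52, 1.56], [0.18, 2.33], [-1.44, 4.58], [0.02, 2.06], [-3.01, 3.01]. Speed limits (rad/s): [2.39, 2.39, 3.01, 3.01, 3.14, 3.14, 3.14].

### API

Orientations are given as a unit quaternion [x, y, z, w].
In Python, from plant import robot gives the robot as it stands. The module is installed in compiled form; this text tells all that it offers.
- The arm moves only by the shell command python3 -m pendant 'ROWS' [FORCE]. ROWS is JSON, a list that holds one entry, the list of rows, each a list of 5 numbers: the shift along the tool's x, y, z each as a share of 200 mm, from -1 to 1, then the turn about the tool's z as a share of pi/2 rad, from -1 to 1, then the closure, from 0 (fully open) to 1 (shut). In form: [[[x, y, z, turn, jaw], ...]]. A call has 1 to 20 rows; each row is the pose to reach, as a shift and turn from the pose commanded when the call began, along the tool's axes at that moment; what a row does not reach only later rows make up. A row lasts 1/10 s, in which the tool goes at most 50 mm and 8.59 degrees, less where a joint would pass 70% of its speed; a pose out of reach is approached as far as the arm can. A call with a number of a shift or a turn outside -1 to 1 is refused whole. A call with a gripper value outside its range is refused whole. The fingers move at their own pace and stop on an object; FORCE is the grip in N (left out, the last holds). Time passes only in rows, so rows that repeat a pose let the fingers close. It gives the time, the measured TCP pose, the force, the opening and the grip force at its end, in the units of the state.
- robot.sense(): the state, without advancing time (a new reading comes with each control period).
- robot.capture(name): name is "side" or "top"; returns a dict with "image" (480x640x3 uint8, blue, green, red), "K" (3x3 intrinsics, pixels), "R" (3x3) and "t" (3): a world point X has camera coordinates R X + t. Camera axes: x right, y down, z forward; pixel columns grow to the right and rows downward; lengths in m; the calibration is good to about 2 mm. A picture is of the moment at which its call begins. There is no depth.
- robot.close_job(): hands the job in; it is judged then, once.
Trained networks look in a picture, given as the dict that the camera call returned (one of the last four; its "shot" number tells which), for a name from the list of things; names that differ only in an ending like _2 or _b are one class to them, and where a whole thing is asked for, a point or a joint stands for the part that bears it (a point fixed in the world has none). Each returns a list of dicts, best first, with "score" (0 to 1); they miss things now and then, are a little off and sometimes report something else, mostly with a low value. They report only what shows in the picture. A call takes as long as a camera call. They do not tell look-alikes from the thing itself.
- robot.find_in(picture, target): "location" ([x, y, z] in m, in world coordinates, good to about 4 mm: the middle of the surface that is visible of it).
The state is a dict: "t": time; "joint_pos": joint angles; "qvel": joint speeds; "tau": joint torques, N m; "tool_pos": TCP position; "ee_rot": TCP orientation; "contact_force": force on the tool from outside, world axes, zero at the start; "torque": the same for the moment, N m; "opening": finger opening in m; "gripper_force": force on a finger pad.
Only numpy, scipy, OpenCV 4.12 (cv2) and the standard library are available. Lean on these libraries where they do the work, as an engineer would, in place of code of your own. Each camera call takes 0.05 s, during which the arm holds its last target. There are 200 camera calls.

### The job

Reset the new cam-chain tensioners standing on the lift table: with a fingertip, lightly press the plunger of the yellow one straight down until it is fully home, then the blue one, then the red one, and after that press the green button on the white counter box fully down and let it come up, to log the set. Leave the grey spare's plunger out. Do not pick up, tip or shove any tensioner, and leave everything else on the table where it stands.

Things in the scene. Friction and masses are not known exactly. Their poses are not given: they have to be found in the camera images.
- yellow: Yellow cam-chain tensioner, loose, about 0.4 kg, upright on the table. Origin: centre of its underside; z up. Flange 76 mm long along its own x, 54 mm across, 10 mm thick; on it a barrel 40 mm in diameter, top 52 mm up. A metal plunger with a flat round cap (30 mm in diameter, 8 mm thick) stands out of the barrel on its axis.
- yellow_plunger (a joint): How far the plunger of the yellow tensioner is pushed in, in m: 0 = fully out (cap top 72 mm above the table), 0.012 = fully home, the stop (cap top 60 mm above the table, cap resting on the barrel). About 3 N moves it straight down; it has no spring and stays where it is left. Starts between 0 and 0.003.
- yellow_top (a point): Centre of the flat top of the plunger cap of the yellow tensioner; it sinks with the plunger.
- blue: Blue cam-chain tensioner, loose, about 0.4 kg, upright on the table. Origin: centre of its underside; z up. Flange 76 mm long along its own x, 54 mm across, 10 mm thick; on it a barrel 40 mm in diameter, top 52 mm up. A metal plunger with a flat round cap (30 mm in diameter, 8 mm thick) stands out of the barrel on its axis.
- blue_plunger (a joint): How far the plunger of the blue tensioner is pushed in, in m: 0 = fully out (cap top 72 mm above the table), 0.012 = fully home, the stop (cap top 60 mm above the table, cap resting on the barrel). About 3 N moves it straight down; it has no spring and stays where it is left. Starts between 0 and 0.003.
- blue_top (a point): Centre of the flat top of the plunger cap of the blue tensioner; it sinks with the plunger.
- red: Red cam-chain tensioner, loose, about 0.4 kg, upright on the table. Origin: centre of its underside; z up. Flange 76 mm long along its own x, 54 mm across, 10 mm thick; on it a barrel 40 mm in diameter, top 52 mm up. A metal plunger with a flat round cap (30 mm in diameter, 8 mm thick) stands out of the barrel on its axis.
- red_plunger (a joint): How far the plunger of the red tensioner is pushed in, in m: 0 = fully out (cap top 72 mm above the table), 0.012 = fully home, the stop (cap top 60 mm above the table, cap resting on the barrel). About 3 N moves it straight down; it has no spring and stays where it is left. Starts between 0 and 0.003.
- red_top (a point): Centre of the flat top of the plunger cap of the red tensioner; it sinks with the plunger.
- grey: Grey cam-chain tensioner, loose, about 0.4 kg, upright on the table. Origin: centre of its underside; z up. Flange 76 mm long along its own x, 54 mm across, 10 mm thick; on it a barrel 40 mm in diameter, top 52 mm up. A metal plunger with a flat round cap (30 mm in diameter, 8 mm thick) stands out of the barrel on its axis. This one is a spare: leave its plunger out.
- grey_plunger (a joint): How far the plunger of the grey tensioner is pushed in, in m: 0 = fully out (cap top 72 mm above the table), 0.012 = fully home, the stop (cap top 60 mm above the table, cap resting on the barrel). About 3 N moves it straight down; it has no spring and stays where it is left. Starts at 0.
- counter: White check-in counter box fixed to the table, 110 mm (its x) by 90 mm by 50 mm high, with a small dark window on its far half and one bright green round push button on the near half. Origin: centre of its underside.
- green_top (a point): Centre of the top of the green push button (30 mm in diameter, in a grey collar 46 mm in diameter and 12 mm high), 68 mm above the table when up; it moves with the button.
- green (a joint): How far the green button is pressed, in m: 0 = up, 0.006 = fully down. It needs about 5 N and springs back when let go.
- oil: Bystander: oil bottle, 72 mm in diameter, 190 mm high. Origin: centre of its underside.
- spray: Bystander: spray can, 56 mm in diameter, 170 mm high. Origin: centre of its underside.
- wrench: Bystander: steel wrench lying flat, 170 mm long along its x. Origin: under its middle.
- bearing: Bystander: steel bearing ring lying flat, 52 mm in diameter, 15 mm high. Origin: centre of its underside.
- mug: Bystander: white mug, 80 mm in diameter, 90 mm high, handle towards its y. Origin: centre of its underside.
Mind the look-alikes: they are no part of the job. Leave any orange look-alike of the counter alone. Several things look just like the blue: the one meant starts farthest from the robot's base.

How it is judged:
By the outcome, as a careful person would: the job done as asked, in the order asked, and still so for the second after the job is handed in, with the robot touching nothing.
It also fails if it takes over 48 s, if anything falls off the work surface, if the arm or the gripper's body presses on something with over 40 N, if the wrist force passes 120 N, or if a joint passes its speed limit or range.

## Working session

There is one attempt and no reset: what is moved stays moved. The work goes in short steps, Python scripts to look and compute and a shell command to move; the robot and the scene stay as the last step left them, time stands still between calls to the robot, and variables do not carry over. Pictures are saved under pics/ and viewed, at most 10 in all, crops included, and the job is handed in when it is done.

```bash
mkdir -p pics
python3 - <<'E'
from plant import robot
import cv2,numpy as np
s=robot.sense();print(s['t'],s['tool_pos'],s['ee_rot'],s['opening'],s['contact_force'])
for n in("top","side"):
    p=robot.capture(n);cv2.imwrite(f'pics/{n}0.png',p['image'])
    print(n,"cam",np.round(-p['R'].T@p['t'],3))
    for o in("yellow_top","blue_top","red_top","grey","green_top","counter"):
        for d in robot.find_in(p,o):
            X=np.array(d['location']);c=p['K']@(p['R']@X+p['t'])
            print(o,np.round(X,3),round(d['score'],2),np.round(c[:2]/c[2]))
print(robot.sense()['t'])
E
```

```text
0.0 [ 0.14652668 -0.60709145  0.24925657] [ 9.92993533e-01  1.18164529e-01 -1.50922071e-04 -9.82321811e-04] 0.08554916049322749 [-0.03727911  0.5755836  -0.1826847 ]
top cam [0.374 0.067 1.218]
yellow_top [0.53 0.26 0.07] 0.63 [240. 244.]
blue_top [0.319 0.176 0.073] 0.65 [279. 341.]
blue_top [0.449 0.115 0.069] 0.46 [307. 280.]
grey [ 0.515 -0.188  0.024] 0.58 [441. 249.]
green_top [0.346 0.082 0.004] 0.73 [324. 327.]
green_top [ 0.553 -0.349  0.075] 0.67 [519. 227.]
green_top [ 0.38  -0.34   0.072] 0.5 [520. 307.]
counter [ 0.568 -0.345  0.05 ] 0.59 [513. 222.]
side cam [ 0.471 -0.874  1.05 ]
yellow_top [0.454 0.11  0.073] 0.68 [275. 228.]
yellow_top [0.536 0.254 0.068] 0.48 [303. 189.]
yellow_top [ 0.522 -0.201  0.03 ] 0.32 [316. 340.]
blue_top [ 0.549 -0.033  0.032] 0.7 [320. 279.]
blue_top [0.456 0.108 0.067] 0.56 [276. 230.]
blue_top [0.319 0.172 0.069] 0.53 [221. 216.]
red_top [ 0.547 -0.029  0.072] 0.59 [319. 267.]
grey [ 0.522 -0.204  0.032] 0.89 [316. 341.]
green_top [ 0.377 -0.343  0.073] 0.7 [248. 397.]
green_top [ 0.549 -0.358  0.074] 0.5 [338. 395.]
counter [ 0.57  -0.368  0.052] 0.78 [350. 404.]
counter [ 0.4   -0.356  0.047] 0.74 [262. 409.]
0.7
```

View pics/top0.png

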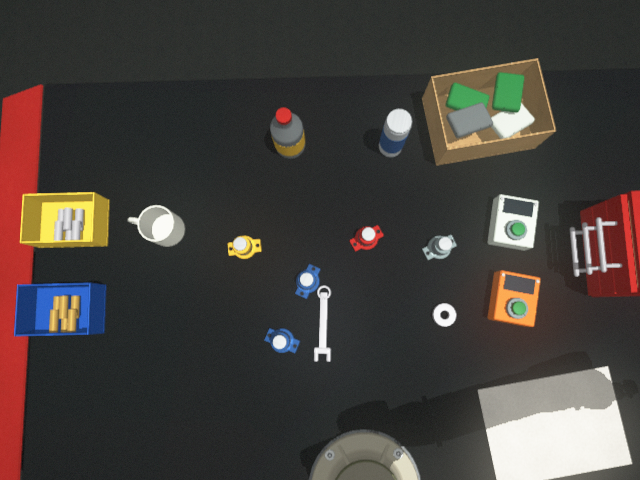

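View pics/side0.png

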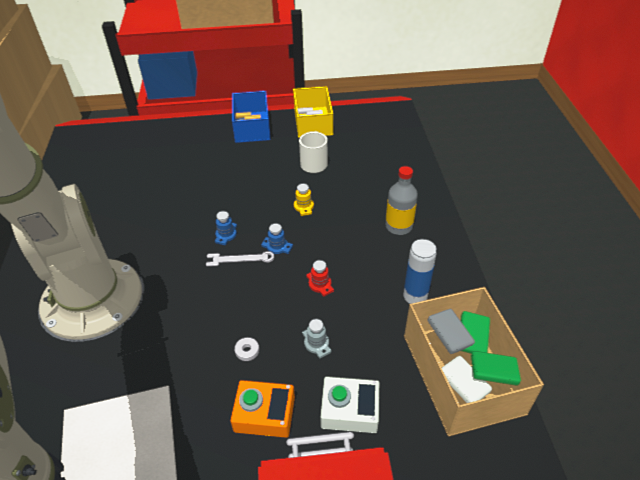

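The top view shows yellow at (243,244), red at (368,235), grey at (440,246) and the white counter's button at (515,229). The blue farther from the base is at (307,281), and its look-alike is at (280,341). The side view agrees. Next I refine the cap centres by segmentation in both views.

```bash
cat > h.py <<'E'
import numpy as np,cv2
from plant import robot
G={'yellow':(.533,.257,.071),'blue':(.452,.112,.071),'red':(.547,-.029,.071),'grey':(.519,-.196,.072),'green':(.552,-.352,.068)}
def ray(p,uv,z):
    d=p['R'].T@np.linalg.solve(p['K'],[*uv,1]);c=-p['R'].T@p['t'];return c+d*(z-c[2])/d[2]
def px(p,X):
    c=p['K']@(p['R']@np.array(X)+p['t']);return c[:2]/c[2]
def measure(p,n,g):
    u=np.round(px(p,g)).astype(int);r=14
    im=p['image'][u[1]-r:u[1]+r+1,u[0]-r:u[0]+r+1].astype(int)
    if n=='green': m=(im[...,1]>im[...,2]+50)&(im[...,1]>im[...,0]+30)
    else: m=(im.min(2)>190)
    k,l,st,ce=cv2.connectedComponentsWithStats(m.astype(np.uint8))
    if k<2:return None
    i=1+np.argmax(st[1:,4]);return ray(p,ce[i]+u-r,g[2]),st[i,2:5],ce[i]+u-r
E
python3 - <<'E'
from h import *
for c in("top","side"):
    p=robot.capture(c)
    for n,g in G.items():
        r=measure(p,n,g)
        print(c,n,r and (np.round(r[0],4),r[1],np.round(r[2],1)))
    tiles=[cv2.resize(p['image'][v-16:v+16,u-16:u+16],(160,160),interpolation=0) for u,v in [np.round(px(p,g)).astype(int) for g in G.values()]]
    cv2.imwrite(f'pics/c_{c}.png',np.hstack(tiles))
cv2.imwrite('pics/crops.png',np.vstack([cv2.imread('pics/c_top.png'),cv2.imread('pics/c_side.png')]))
E
```

```text
top yellow (array([0.5318, 0.2614, 0.071 ]), array([ 12,  12, 123], dtype=int32), array([239.6, 243.5]))
top blue (array([0.4505, 0.1167, 0.071 ]), array([ 13,  13, 128], dtype=int32), array([306.2, 279.1]))
top red (array([ 0.5471, -0.0205,  0.071 ]), array([ 13,  12, 126], dtype=int32), array([368.1, 233.6]))
top grey (array([ 0.5217, -0.1873,  0.072 ]), array([ 13,  13, 132], dtype=int32), array([445. , 243.3]))
top green (array([ 0.551 , -0.3498,  0.068 ]), array([ 13,  13, 135], dtype=int32), array([518.1, 228.7]))
side yellow (array([0.5342, 0.2579, 0.071 ]), array([11,  7, 58], dtype=int32), array([302.3, 187. ]))
side blue (array([0.4526, 0.1135, 0.071 ]), array([11,  8, 71], dtype=int32), array([274.8, 227.5]))
side red (array([ 0.5485, -0.023 ,  0.071 ]), array([13,  9, 91], dtype=int32), array([319., 265.]))
side grey (array([ 0.5227, -0.1902,  0.072 ]), array([ 14,  12, 118], dtype=int32), array([315.4, 324.7]))
side green (array([ 0.5517, -0.3513,  0.068 ]), array([ 15,  15, 184], dtype=int32), array([339. , 392.9]))
```

View pics/crops.png

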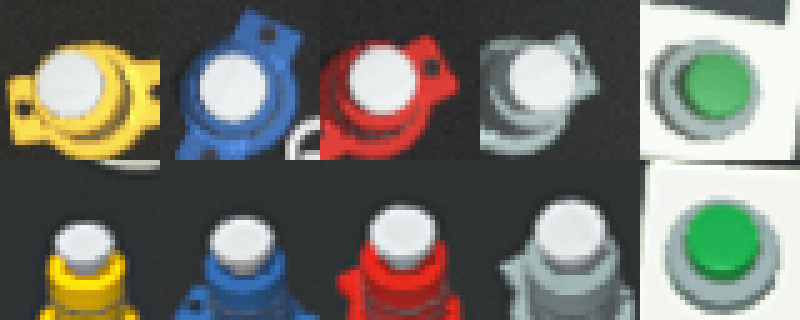

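```bash
cat >> h.py <<'E'
from scipy.spatial.transform import Rotation as Rn
def shift(a,b):
    "row units (share of 200 mm, tool axes) from world a to b"
    return np.round(Rn.from_quat(robot.sense()['ee_rot']).inv().apply(np.subtract(b,a))/.2,3)
E
python3 - <<'E'
from h import *
W=[(.1465,-.607,.25),(.28,-.47,.25),(.42,-.35,.25),(.5,-.2,.25),(.53,-.05,.25),(.533,.11,.25),(.533,.26,.15)]
for a,b in zip(W,W[1:]):print(b,shift(a,b))
print(robot.nose_length)
E
```

```text
(0.28, -0.47, 0.25) [ 0.81  -0.509  0.   ]
(0.42, -0.35, 0.25) [ 0.821 -0.419  0.   ]
(0.5, -0.2, 0.25) [ 0.565 -0.635  0.   ]
(0.53, -0.05, 0.25) [ 0.322 -0.694  0.   ]
(0.533, 0.11, 0.25) [ 0.202 -0.774  0.   ]
(0.533, 0.26, 0.15) [ 0.176 -0.729  0.5  ]
0.019
```

```bash
python3 -m pendant '[[[0.2,-0.13,0,0,1],[0.4,-0.25,0,0,1],[0.6,-0.38,0,0,1],[0.81,-0.51,0,0,1],[0.81,-0.51,0,0,1],[0.81,-0.51,0,0,1]]]' 20
python3 -m pendant '[[[0.2,-0.1,0,0,1],[0.4,-0.2,0,0,1],[0.6,-0.3,0,0,1],[0.82,-0.42,0,0,1],[0.82,-0.42,0,0,1]]]'
```

```text
t: 1.4
tool_pos: [0.2814, -0.4695, 0.2507]
ee_rot: [0.993, 0.12, 0.0, 0.0]
contact_force: [-1.4, -0.4, -0.1]
opening: 0.0001
gripper_force: 0.0
t: 1.9
tool_pos: [0.4249, -0.3451, 0.2503]
ee_rot: [0.992, 0.123, 0.001, -0.001]
contact_force: [0.3, -0.1, -0.3]
opening: 0.0002
gripper_force: 0.0
```

```bash
python3 -m pendant '[[[0.14,-0.16,0,0,1],[0.28,-0.32,0,0,1],[0.42,-0.48,0,0,1],[0.56,-0.64,0,0,1],[0.56,-0.64,0,0,1]]]'
python3 -m pendant '[[[0.08,-0.17,0,0,1],[0.16,-0.35,0,0,1],[0.24,-0.52,0,0,1],[0.32,-0.69,0,0,1],[0.32,-0.69,0,0,1]]]'
```

```text
t: 2.4
tool_pos: [0.5011, -0.1943, 0.2505]
ee_rot: [0.993, 0.122, 0.001, -0.001]
contact_force: [0.5, -0.3, 0.5]
opening: 0.0
gripper_force: 0.0
t: 2.9
tool_pos: [0.5293, -0.046, 0.2506]
ee_rot: [0.993, 0.121, 0.001, -0.001]
contact_force: [0.5, -0.1, -0.4]
opening: -0.0001
gripper_force: 0.0
```

```bash
python3 -m pendant '[[[0.05,-0.19,0,0,1],[0.1,-0.39,0,0,1],[0.15,-0.58,0,0,1],[0.2,-0.77,0,0,1],[0.2,-0.77,0,0,1]]]'
python3 -m pendant '[[[0.04,-0.18,0.1,0,1],[0.09,-0.36,0.2,0,1],[0.13,-0.54,0.35,0,1],[0.18,-0.71,0.5,0,1],[0.18,-0.71,0.5,0,1],[0.18,-0.71,0.5,0,1]]]'
python3 - <<'E'
from h import *
s=robot.sense();a=s['tool_pos'];print(a,s['contact_force'])
print(shift(a,(.533,.260,.110)))
for c in("top","side"):
    p=robot.capture(c); print(px(p,a)); cv2.imwrite(f'pics/y_{c}.png',p['image'])
cv2.imwrite('pics/y.png',np.hstack([cv2.resize(cv2.imread(f'pics/y_{c}.png')[100:300,180:380],(400,400)) for c in("top","side")]))
E
```

```text
t: 3.4
tool_pos: [0.531, 0.1133, 0.2505]
ee_rot: [0.993, 0.121, 0.0, -0.001]
contact_force: [-0.5, 1.1, 0.0]
opening: 0.0
gripper_force: 0.0
t: 4.0
tool_pos: [0.5335, 0.2536, 0.149]
ee_rot: [0.993, 0.118, -0.001, 0.001]
contact_force: [0.5, -0.8, -1.1]
opening: 0.0002
gripper_force: 0.0
[0.53347628 0.25359885 0.14896139] [ 0.5400743  -0.80515444 -1.1393159 ]
[ 0.006 -0.032  0.195]
[236.97659902 237.51480783]
[301.10366842 165.15528463]
```

View pics/y.png

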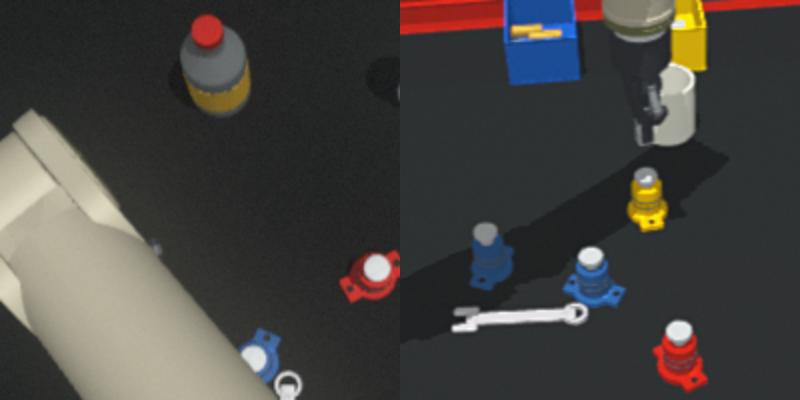

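The side view shows the shut fingertips directly above the yellow cap, and the mug is clear. I'll descend in steps.

```bash
python3 -m pendant '[[[0.006,-0.03,0.05,0,1],[0.006,-0.03,0.12,0,1],[0.006,-0.03,0.2,0,1],[0.006,-0.03,0.25,0,1],[0.006,-0.03,0.26,0,1],[0.006,-0.03,0.26,0,1]]]'
python3 -m pendant '[[[0,0,0.01,0,1],[0,0,0.02,0,1],[0,0,0.03,0,1],[0,0,0.04,0,1],[0,0,0.05,0,1],[0,0,0.05,0,1]]]'
```

```text
t: 4.7
tool_pos: [0.5325, 0.2611, 0.0977]
ee_rot: [0.993, 0.118, -0.001, 0.0]
contact_force: [0.6, -0.3, -1.0]
opening: -0.0001
gripper_force: 0.0
t: 5.3
tool_pos: [0.5328, 0.2613, 0.0882]
ee_rot: [0.993, 0.118, 0.0, -0.0]
contact_force: [-0.0, 0.2, -0.7]
opening: -0.0004
gripper_force: 0.0
```

```bash
python3 -m pendant '[[[0,0,0.01,0,1],[0,0,0.02,0,1],[0,0,0.03,0,1],[0,0,0.03,0,1]]]'
python3 -m pendant '[[[0,0,0.005,0,1],[0,0,0.01,0,1],[0,0,0.01,0,1]]]'
```

```text
t: 5.7
tool_pos: [0.5328, 0.2614, 0.0821]
ee_rot: [0.993, 0.118, 0.0, -0.0]
contact_force: [1.3, -0.6, 0.5]
opening: 0.0002
gripper_force: 0.0
t: 6.0
tool_pos: [0.5328, 0.2613, 0.0802]
ee_rot: [0.993, 0.118, -0.0, -0.0]
contact_force: [-0.2, -0.1, 1.3]
opening: -0.0
gripper_force: 0.4
```

Contact is light. I'll continue to the stop.

```bash
python3 -m pendant '[[[0,0,0.005,0,1],[0,0,0.01,0,1],[0,0,0.01,0,1],[0,0,0.01,0,1]]]'
```

```text
t: 6.4
tool_pos: [0.5329, 0.2614, 0.0791]
ee_rot: [0.993, 0.118, 0.0, 0.0]
contact_force: [-2.9, -1.5, 9.2]
opening: 0.0002
gripper_force: 4.4
```

```bash
python3 -m pendant '[[[0,0,0.005,0,1],[0,0,0.01,0,1],[0,0,0.01,0,1]]]'
```

```text
t: 6.7
tool_pos: [0.5331, 0.2616, 0.079]
ee_rot: [0.993, 0.118, 0.001, 0.0]
contact_force: [-9.1, -5.6, 24.4]
opening: 0.0001
gripper_force: 12.0
```

It stopped at z=0.060 with 24 N, so the plunger is home. I'll retract straight up and check.

```bash
python3 -m pendant '[[[0,0,-0.01,0,1],[0,0,-0.03,0,1],[0,0,-0.1,0,1],[0,0,-0.25,0,1],[0,0,-0.4,0,1],[0,0,-0.4,0,1],[0,0,-0.4,0,1]]]'
python3 - <<'E'
from h import *
s=robot.sense();a=s['tool_pos'];print(a,s['contact_force'])
print(shift(a,(.4515,.115,.150)),shift((.4515,.115,.150),(.548,-.022,.15)))
p=robot.capture("side")
for n,g in G.items():
    if n=='yellow':g=(.533,.26,.06)
    r=measure(p,n,g);print(n,r and (np.round(r[0],4),np.round(r[2],1)))
cv2.imwrite('pics/y2.png',cv2.resize(p['image'][150:300,200:400],(800,600)))
E
```

```text
t: 7.4
tool_pos: [0.5332, 0.2616, 0.1575]
ee_rot: [0.993, 0.118, 0.001, -0.0]
contact_force: [-0.4, -0.8, 0.6]
opening: 0.0003
gripper_force: 0.0
[0.53324845 0.26162744 0.15752146] [-0.38130383 -0.78003385  0.56901695]
[-0.569  0.617  0.036] [0.308 0.779 0.   ]
yellow (array([0.5363, 0.255 , 0.06  ]), array([303.4, 190.8]))
blue (array([0.4526, 0.1135, 0.071 ]), array([274.8, 227.5]))
red (array([ 0.5484, -0.0228,  0.071 ]), array([318.9, 264.9]))
grey (array([ 0.523 , -0.1901,  0.072 ]), array([315.5, 324.6]))
green (array([ 0.5517, -0.3513,  0.068 ]), array([339. , 392.9]))
```

View pics/y2.png

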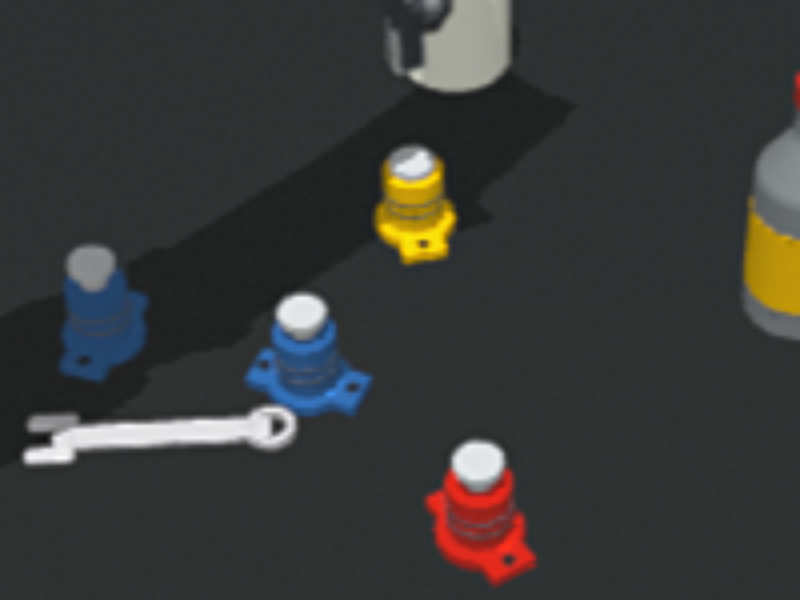

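The yellow cap now sits on its barrel, so that one is home and it hasn't moved. Next is the target blue, the farther one, at pixel (275,227).

```bash
python3 -m pendant '[[[-0.14,0.15,0,0,1],[-0.28,0.31,0,0,1],[-0.43,0.46,0,0,1],[-0.57,0.617,0.03,0,1],[-0.57,0.617,0.03,0,1],[-0.57,0.617,0.1,0,1],[-0.57,0.617,0.2,0,1],[-0.57,0.617,0.26,0,1],[-0.57,0.617,0.28,0,1],[-0.57,0.617,0.28,0,1],[-0.57,0.617,0.28,0,1]]]'
```

```text
t: 8.55
tool_pos: [0.4512, 0.115, 0.1007]
ee_rot: [0.993, 0.118, 0.0, -0.0]
contact_force: [0.0, 0.0, -0.6]
opening: -0.0001
gripper_force: 0.0
```

Now press from 0.1007 to about 0.079, at 2 mm per row.

```bash
python3 -m pendant '[[[0,0,0.01,0,1],[0,0,0.02,0,1],[0,0,0.03,0,1],[0,0,0.04,0,1],[0,0,0.05,0,1],[0,0,0.06,0,1],[0,0,0.07,0,1],[0,0,0.08,0,1],[0,0,0.09,0,1],[0,0,0.1,0,1],[0,0,0.105,0,1],[0,0,0.11,0,1],[0,0,0.11,0,1],[0,0,0.11,0,1]]]'
```

```text
t: 9.95
tool_pos: [0.451, 0.1146, 0.079]
ee_rot: [0.993, 0.118, 0.0, 0.0]
contact_force: [-4.8, -1.5, 11.9]
opening: 0.0003
gripper_force: 5.9
```

```bash
python3 -m pendant '[[[0,0,-0.01,0,1],[0,0,-0.03,0,1],[0,0,-0.1,0,1],[0,0,-0.25,0,1],[0,0,-0.36,0,1],[0,0,-0.36,0,1],[0.08,0.2,-0.36,0,1],[0.15,0.39,-0.36,0,1],[0.23,0.58,-0.36,0,1],[0.308,0.779,-0.36,0,1],[0.308,0.779,-0.36,0,1],[0.308,0.779,-0.3,0,1],[0.308,0.779,-0.2,0,1],[0.308,0.779,-0.13,0,1],[0.308,0.779,-0.11,0,1],[0.308,0.779,-0.11,0,1],[0.308,0.779,-0.11,0,1]]]'
python3 - <<'E'
from h import *
a=robot.sense()['tool_pos'];print(shift(a,(.548,-.022,.1)))
p=robot.capture("side");cv2.imwrite('pics/b.png',cv2.resize(p['image'][150:300,200:400],(800,600)))
E
```

```text
t: 11.65
tool_pos: [0.5476, -0.0219, 0.1008]
ee_rot: [0.993, 0.119, 0.0, -0.0]
contact_force: [-0.4, -0.4, -0.3]
opening: 0.0003
gripper_force: 0.0
[0.002 0.001 0.004]
```

View pics/b.png

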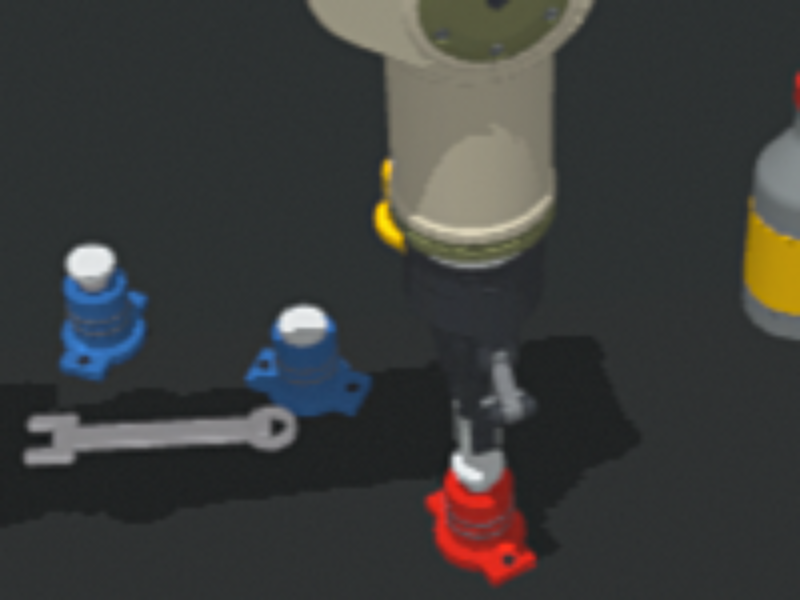

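The target blue's cap is down on its barrel, its look-alike is still out, and the fingertips are over the red cap. Pressing red.

```bash
python3 -m pendant '[[[0,0,0.01,0,1],[0,0,0.02,0,1],[0,0,0.03,0,1],[0,0,0.04,0,1],[0,0,0.05,0,1],[0,0,0.06,0,1],[0,0,0.07,0,1],[0,0,0.08,0,1],[0,0,0.09,0,1],[0,0,0.1,0,1],[0,0,0.105,0,1],[0,0,0.11,0,1],[0,0,0.11,0,1],[0,0,0.11,0,1]]]'
```

```text
t: 13.1
tool_pos: [0.5474, -0.0224, 0.0791]
ee_rot: [0.993, 0.118, 0.0, 0.0]
contact_force: [-4.5, -0.6, 9.9]
opening: 0.0002
gripper_force: 4.9
```

```bash
python3 -m pendant '[[[0,0,-0.01,0,1],[0,0,-0.03,0,1],[0,0,-0.1,0,1],[0,0,-0.25,0,1],[0,0,-0.4,0,1],[0,0,-0.4,0,1],[-0.045,0.2,-0.4,0,1],[-0.09,0.4,-0.4,0,1],[-0.135,0.6,-0.4,0,1],[-0.183,0.798,-0.4,0,1],[-0.183,0.798,-0.4,0,1]]]'
python3 -m pendant '[[[-0.045,0.2,0,0,1],[-0.09,0.4,0,0,1],[-0.135,0.6,0,0,1],[-0.183,0.798,0,0,1],[-0.183,0.798,0,0,1],[-0.183,0.798,0,0,1]]]'
python3 - <<'E'
from h import *
a=robot.sense()['tool_pos'];print(shift(a,(.551,-.350,.1)))
p=robot.capture("side");cv2.imwrite('pics/g.png',cv2.resize(p['image'][170:470,180:480],(600,600)))
E
```

```text
t: 14.2
tool_pos: [0.5477, -0.1942, 0.1581]
ee_rot: [0.994, 0.113, -0.001, 0.002]
contact_force: [0.2, -0.9, 0.1]
opening: -0.0
gripper_force: 0.0
t: 14.8
tool_pos: [0.5505, -0.3509, 0.1579]
ee_rot: [0.993, 0.117, -0.0, -0.0]
contact_force: [0.4, 0.3, 0.6]
opening: -0.0
gripper_force: 0.0
[ 0.004 -0.004  0.289]
```

View pics/g.png

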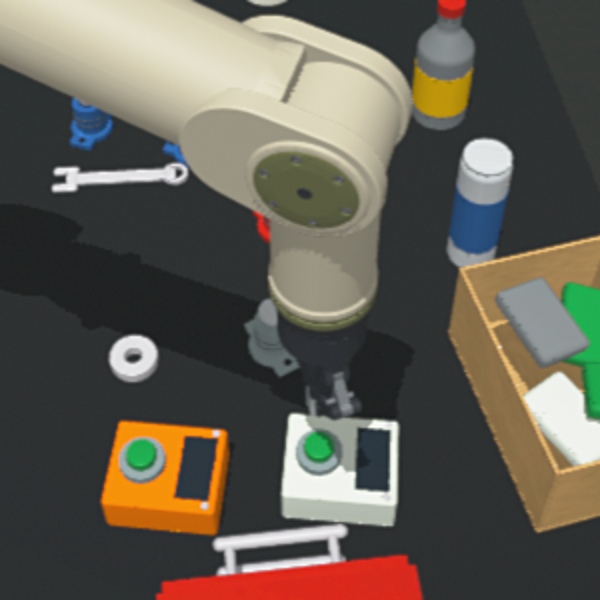

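The fingertips are over the white box's button at about (318,446) in the crop, and the orange box is clear. Red stopped at the same height and force as blue. Pressing green.

```bash
python3 -m pendant '[[[0,0,0.08,0,1],[0,0,0.18,0,1],[0,0,0.26,0,1],[0,0,0.3,0,1],[0,0,0.32,0,1],[0,0,0.33,0,1],[0,0,0.34,0,1],[0,0,0.35,0,1],[0,0,0.36,0,1],[0,0,0.37,0,1],[0,0,0.38,0,1],[0,0,0.385,0,1],[0,0,0.39,0,1],[0,0,0.39,0,1],[0,0,0.39,0,1]]]'
```

```text
t: 16.35
tool_pos: [0.5518, -0.3501, 0.0848]
ee_rot: [0.993, 0.118, 0.001, 0.001]
contact_force: [-11.3, 7.2, 29.6]
opening: -0.0004
gripper_force: 14.9
```

The force is high at tip z=0.066, where I expected 0.062. I'll look before pushing further.

Run:
```python
from h import *
a=robot.sense();print(a['tool_pos'],a['contact_force'],a['torque'])
for c in("side","top"):
    p=robot.capture(c);u=np.round(px(p,(.551,-.35,.068))).astype(int)
    cv2.imwrite(f'pics/g_{c}.png',cv2.resize(p['image'][u[1]-50:u[1]+50,u[0]-50:u[0]+50],(400,400)))
cv2.imwrite('pics/g2.png',np.hstack([cv2.imread('pics/g_side.png'),cv2.imread('pics/g_top.png')]))
```

```text
[ 0.55178545 -0.35007781  0.08476814] [-11.25005233   7.24464104  29.61984135] [ 1.58520085  2.5902905  -0.00408076]
```

View pics/g2.png

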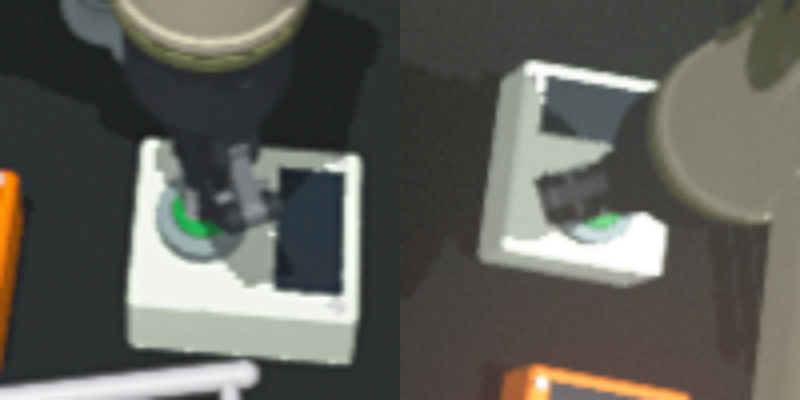

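The wrench works out to contact on the tool axis (lever about 0.22 m from the flange), so the fingertip is centred on the button. I'll hold and see whether it creeps.

```bash
python3 -m pendant '[[[0,0,0,0,1],[0,0,0,0,1],[0,0,0,0,1],[0,0,0,0,1]]]'; python3 -m pendant '[[[0,0,0.003,0,1],[0,0,0.005,0,1],[0,0,0.005,0,1]]]'
```

```text
t: 16.85
tool_pos: [0.5518, -0.3501, 0.0847]
ee_rot: [0.993, 0.118, 0.001, 0.001]
contact_force: [-11.9, 6.7, 30.0]
opening: 0.0
gripper_force: 14.8
t: 17.15
tool_pos: [0.5518, -0.3501, 0.0846]
ee_rot: [0.993, 0.118, 0.001, 0.001]
contact_force: [-14.4, 8.6, 36.4]
opening: 0.0005
gripper_force: 17.8
```

It's rigid at 0.0847. I'll back off in small steps to see whether the button's spring force follows.

```bash
python3 -m pendant '[[[0,0,-0.015,0,1],[0,0,-0.028,0,1],[0,0,-0.028,0,1]]]';for i in 1 2 3; do :; done; python3 -m pendant '[[[0,0,-0.01,0,1],[0,0,-0.01,0,1]]]'; python3 -m pendant '[[[0,0,-0.01,0,1],[0,0,-0.01,0,1]]]'; python3 -m pendant '[[[0,0,-0.01,0,1],[0,0,-0.01,0,1]]]'
```

```text
t: 17.45
tool_pos: [0.5516, -0.35, 0.0859]
ee_rot: [0.993, 0.118, 0.001, 0.0]
contact_force: [0.5, 1.4, 4.5]
opening: 0.0
gripper_force: 2.2
t: 17.65
tool_pos: [0.5516, -0.35, 0.0872]
ee_rot: [0.993, 0.118, 0.0, 0.0]
contact_force: [1.8, 0.3, 3.5]
opening: -0.0
gripper_force: 1.8
t: 17.85
tool_pos: [0.5514, -0.3499, 0.0891]
ee_rot: [0.993, 0.118, 0.0, 0.0]
contact_force: [2.9, -0.3, 2.4]
opening: 0.0003
gripper_force: 1.3
t: 18.05
tool_pos: [0.5509, -0.3498, 0.0908]
ee_rot: [0.993, 0.118, -0.0, -0.0]
contact_force: [0.7, 0.1, 1.5]
opening: 0.0002
gripper_force: 0.8
```

The spring force fades smoothly from about 5 N to 1.5 N over 6 mm above that stop. So the button did bottom out, and its top just sits about 4 mm higher than I assumed. I'll retract clear and verify.

```bash
python3 -m pendant '[[[0,0,-0.05,0,1],[0,0,-0.15,0,1],[0,0,-0.3,0,1],[0,0,-0.5,0,1],[0,0,-0.7,0,1],[0,0,-0.7,0,1],[0,0,-0.7,0,1]]]'
python3 -m pendant '[[[-0.2,0.1,0,0,1],[-0.4,0.2,0,0,1],[-0.6,0.3,0,0,1],[-0.8,0.4,0,0,1],[-0.8,0.4,0,0,1],[-0.8,0.4,0,0,1]]]'
python3 - <<'E'
from h import *
for c in("side","top"):
    p=robot.capture(c)
    for n,g in G.items():
        if n in('yellow','blue','red'):g=(*g[:2],.06)
        r=measure(p,n,g);print(c,n,r and (np.round(r[0],4),np.round(r[2],1)))
    cv2.imwrite(f'pics/f_{c}.png',p['image'])
cv2.imwrite('pics/f.png',np.hstack([cv2.imread('pics/f_side.png')[160:460,180:480],cv2.imread('pics/f_top.png')[150:450,220:560]]))
E
```

```text
t: 18.75
tool_pos: [0.5511, -0.3501, 0.2323]
ee_rot: [0.993, 0.118, 0.001, 0.001]
contact_force: [-0.2, -0.0, -1.1]
opening: -0.0004
gripper_force: 0.0
t: 19.35
tool_pos: [0.4121, -0.4658, 0.2292]
ee_rot: [0.993, 0.116, -0.001, -0.001]
contact_force: [1.6, 0.1, 0.6]
opening: 0.0005
gripper_force: 0.0
side yellow (array([0.5343, 0.2592, 0.06  ]), array([302.5, 189.8]))
side blue (array([0.4527, 0.1144, 0.06  ]), array([275.2, 230.3]))
side red (array([ 0.5485, -0.0232,  0.06  ]), array([319.1, 268.1]))
side grey (array([ 0.523 , -0.1901,  0.072 ]), array([315.5, 324.6]))
side green (array([ 0.5518, -0.3513,  0.068 ]), array([339.1, 392.9]))
top yellow (array([0.532 , 0.2617, 0.06  ]), array([240.3, 244. ]))
top blue (array([0.4507, 0.1168, 0.06  ]), array([306.4, 279.4]))
top red (array([ 0.547 , -0.0204,  0.06  ]), array([367.7, 234.4]))
top grey (array([ 0.5214, -0.1874,  0.072 ]), array([445.1, 243.5]))
top green (array([ 0.5527, -0.3501,  0.068 ]), array([518.2, 227.9]))
```

View pics/f.png

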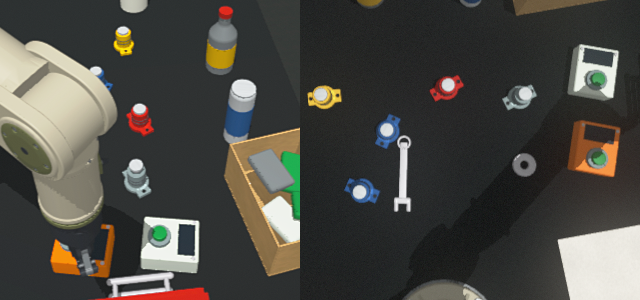

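Assuming caps at 60 mm, yellow, blue and red measure at unchanged positions in both views. Grey is still out, green is back up, and nothing else has moved. Handing in.

```bash
python3 -c "
from plant import robot
print(robot.close_job())"
```

```text
the job is handed in; nothing more can be done
None
```

I pressed the yellow, blue (the one farthest from the base) and red plungers home in that order, then pressed the green button fully down and let it come back up. The grey spare's plunger is still out and nothing else was moved; the job was handed in at about 19.5 s with no result shown.

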